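# Open the produce price book at the green section

## Task

The produce price book on its stand lies open at the yellow-tabbed leaf; open it at the green one. With a fingertip, turn the yellow-tabbed leaf over the rings so that it lies flat on the left-hand pages, then the orange-tabbed leaf on top of it: one at a time, gently, pushing and never pinching them. Leave the green-tabbed and red-tabbed leaves lying, and do not disturb the cabbage, label roll and pen cup.

Things in the scene. Friction and masses are not known exactly. Their poses are not given: they have to be found in the camera images.
- book: Price book on a grey folded-steel stand screwed to the bench, 236 mm along the spine, 344 mm wide over the tabs. Origin on the bench under its middle; x along the spine (away from the robot at yaw 0), y to the left pages, z up. Leaves lie stacked 4 mm apart; heights of their middles: on the right (-y) yellow 70 mm, orange 66, green 62; on the left red 62 mm.
- book_rings (a point): Middle of the ring axis, 68 mm above the bench, axes as the book's. Three steel rings 28 mm across (tops 82 mm high, at x = -85, 0, 85 mm) share this axis along x; every leaf turns about it.
- book_wing_edge (a point): Middle of the outer edge of the right-hand steel wing that carries the pages: 135 mm from the ring axis, top 60 mm high, 3 mm thick. Its legs stand 40 mm further in. Leaf edges overhang it by 15 mm and the tabs by 37 mm; below the tabs is only the open bench. The left side is alike.
- leaf_yellow (a joint): Angle of the yellow-tabbed leaf about the rings: 0 lying on the right pile, 1.57 upright, 3.14 lying flat on the left pile. It turns freely with slight drag: left short of upright it falls back, left past upright it sinks flat to the left by itself in one to two seconds.
- leaf_orange (a joint): Angle of the orange-tabbed leaf, the second on the right pile; values and behaviour as for the yellow one.
- leaf_green (a joint): Angle of the green-tabbed leaf, the lowest on the right; 0 lying on the right. It stays there.
- leaf_red (a joint): Angle of the red-tabbed leaf; 0 lying on the left (it would grow if lifted back to the right). It stays there.
- leaf_yellow_tab (a point): Middle of the yellow tab: 42 mm wide along the spine, 3 mm thick, standing out 22 mm from the leaf's free edge in its plane, so 150 to 172 mm from the ring axis; x = 26 mm in the book's frame. The leaf is stiff plastic, 3 mm thick, 220 mm along the spine, about 0.13 kg.
- leaf_orange_tab (a point): Middle of the orange tab, x = -26 mm in the book's frame; tab and leaf sized as the yellow ones. The tabs are staggered: none lies under another.
- leaf_green_tab (a point): Middle of the green tab, x = -78 mm in the book's frame, right side; same sizes.
- leaf_red_tab (a point): Middle of the red tab, x = 78 mm in the book's frame, left side; same sizes.
- cabbage: Loose round pale green cabbage standing on its flat base, 120 mm across and 100 mm high; origin at its underside. Bystander.
- label_roll: Loose roll of white paper labels lying flat, 90 mm across, 40 mm high with a 40 mm hole; origin at its underside. Bystander.
- pen_cup: Loose blue cup, 74 mm across and 95 mm high, holding three capped pens that reach 150 mm; origin at its underside. Bystander.

How it is judged:
By the outcome, as a careful person would: the job done as asked, in the order asked, and still so for the second after the job is handed in, with the robot touching nothing.
It also fails if it takes over 66 s, if anything falls off the work surface, if the arm or the gripper's body presses on something with over 40 N, if the wrist force passes 120 N, or if a joint passes its speed limit or range.

## Robot

A 7-joint arm with a two-finger parallel gripper is mounted at the origin on the work surface. World frame = base frame: x ahead of the robot, y to its left, z up, the work surface at z = 0. Lengths are in m, angles in rad, forces in N, time in s.
With the tool pointing down it reaches from about 0.425 to 0.875 m from the base axis. Payload 4.7 kg.
Tool frame: the origin (TCP) lies at the very end of the fingers, on their centre line; the grasp point (between the pads) lies 19 mm behind it; z points along the fingers, x is the direction in which the jaws open and shut, and the axes are right-handed (so a half turn about z gives the same grasp; the last joint's range is limited). The gripper opens to 87 mm and grips with 3 to 60 N. Pads are 19 mm wide; open, the fingers measure 117 mm over their backs; the gripper's body (75 mm by 190 mm) begins 51 mm behind the grasp point.
Start: joints at [-1.204, 0.321, -0.07, 1.45, 0.023, 1.371, -0.057], TCP at [0.225, 0.61, 0.223] pointing down, gripper open.
Joint ranges: [-2.86, 2.86], [-0.3, 2.09], [-1.38, 1.24], [0.06, 2.45], [-1.56, 4.7], [0.09, 2.05], [-2.69, 2.69]. Speed limits (rad/s): [2.57, 2.57, 3.14, 3.14, 3.14, 3.14, 3.14].

## Interface

Orientations are given as a rotation vector (axis times angle).
In Python, from rig import bot, optics, sign_off gives the robot as it stands.
- The arm moves only by the tool send_rows, never from a script. Its argument "moves" is a list of rows, each a list of 7 numbers: the opening, from 0 (shut) to 1 (fully open), then the shift along the tool's x, y, z in mm, then the turn, a rotation vector about the tool's x, y, z in rad. In form: [[grip, dx, dy, dz, wx, wy, wz], ...]. A call has 1 to 5 rows; each row is the pose to reach, as a shift and turn from the pose measured when the call began, along the tool's axes at that moment; what a row does not reach only later rows make up. A row lasts 1/12 s, in which the tool goes at most 41.7 mm and 7.16 degrees, less where a joint would pass 70% of its speed; a pose out of reach is approached as far as the arm can. A call with a gripper value outside its range is refused whole. The fingers move at their own pace and stop on an object; "squeeze" is the grip in N (left out, the last holds). Time passes only in rows, so rows that repeat a pose let the fingers close. It gives the time, the measured TCP pose, the force and the opening at its end, in the units of the state.
- bot.get_obs(): the state, without advancing time (a new reading comes with each control period).
- optics.get_image(name): name is "scene" or "top"; returns a dict with "frame" (384x512x3 uint8, red, green, blue), "depth" (384x512 float32, m along the optical axis (not along the pixel's ray), 0 where there is no reading), "intrinsics" (3x3 intrinsics, pixels), "rvec" (rotation vector, rad) and "tvec" (3), from world to camera coordinates, as OpenCV has them. Camera axes: x right, y down, z forward; pixel columns grow to the right and rows downward; lengths in m; the calibration is good to about 2 mm. A picture is of the moment at which its call begins.
- sign_off(): hands the job in, once; it reports no verdict.
The state is a dict: "clock": time; "joint_pos": joint angles; "qd": joint speeds; "joint_torque": joint torques, N m; "position": TCP position; "tool_rot": TCP orientation; "wrist_force": force on the tool from outside, world axes, zero at the start; "wrist_torque": the same for the moment, N m; "finger_gap": finger opening in m.
Only numpy, scipy, OpenCV 4.12 (cv2) and the standard library are available. Lean on these libraries where they do the work, as an engineer would, in place of code of your own. Each camera call takes 0.05 s, during which the arm holds its last target.

## Working session

There is one attempt and no reset: what is moved stays moved. The work goes in short steps, Python scripts to look and compute and a tool call to move; the robot and the scene stay as the last step left them, time stands still between calls to the robot, and variables do not carry over. Pictures are saved under pics/ and viewed, and the job is handed in when it is done.

Besides the shell and the picture viewer there is one more tool, called as a command line: name --pt "numbers of a row" for each row, then --argument value for the rest. send_rows: Moves the arm, as the interface text tells. Its arguments: {"type":"object","properties":{"moves":{"type":"array","items":{"type":"array","items":{"type":"number"}}},"squeeze":{"type":"number"}},"required":["moves"]}

```bash
ls; mkdir -p pics
python3 - <<'E'
from rig import bot, optics
import cv2, numpy as np
o=bot.get_obs(); print({k:np.round(v,3) for k,v in o.items()})
for n in ("scene","top"):
    d=optics.get_image(n); np.savez(f"{n}0.npz",**d)
    cv2.imwrite(f"pics/{n}0.png",d["frame"][:,:,::-1]); print(n,d["intrinsics"],d["rvec"],d["tvec"])
E
```

```text
pics
{'clock': np.float64(0.0), 'joint_pos': array([-1.204,  0.322, -0.07 ,  1.452,  0.023,  1.371, -0.057]), 'qd': array([ 0.001,  0.   ,  0.   , -0.001, -0.001, -0.   , -0.001]), 'joint_torque': array([ 0.0000e+00, -4.9129e+01, -4.0400e-01, -3.1253e+01, -6.4000e-02,
        4.4000e-02,  0.0000e+00]), 'position': array([0.224, 0.609, 0.221]), 'tool_rot': array([ 2.576e+00,  1.797e+00, -2.000e-03]), 'wrist_force': array([-0.726,  0.313,  0.604]), 'wrist_torque': array([0.016, 0.009, 0.023]), 'finger_gap': np.float64(0.087)}
scene [[349.32765831   0.         258.81093758]
 [  0.         349.32765831 191.07745008]
 [  0.           0.           1.        ]] [ 1.63435936  1.5678778  -0.88601228] [-0.0848704  -0.24496858  1.25484858]
top [[373.2279174    0.         259.67494191]
 [  0.         373.2279174  188.55453856]
 [  0.           0.           1.        ]] [ 2.16003393 -2.16780642  0.20138288] [0.06502378 0.58986235 0.77834885]
```

View pics/scene0.png

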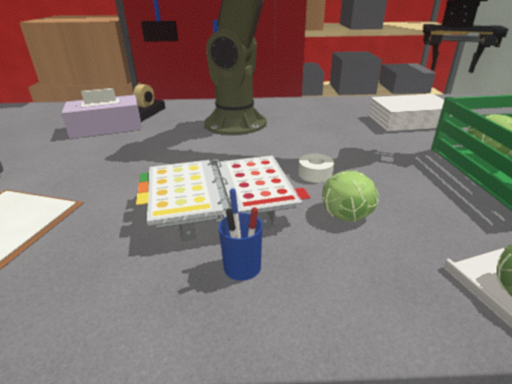

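View pics/top0.png

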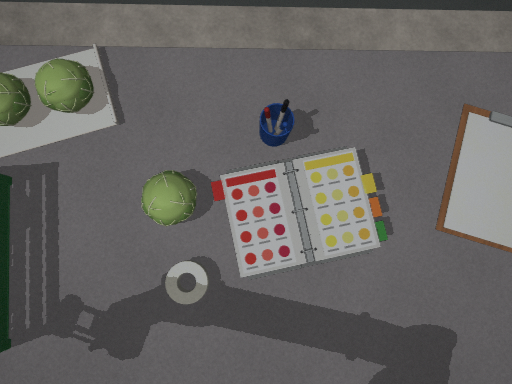

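The top view shows the tabs: red (218,190), yellow (369,184), orange (375,207) and green (381,231). The cabbage is at (169,198), the roll at (187,283) and the pen cup at (276,125). Next I measure them.

```bash
cat > h.py <<'E'
import numpy as np, cv2
def load(f): return dict(np.load(f))
def ray(d,uv,z):
    K=d["intrinsics"];R=cv2.Rodrigues(d["rvec"])[0];t=d["tvec"]
    c=-R.T@t; v=R.T@np.linalg.inv(K)@np.array([uv[0],uv[1],1.])
    return c+v*(z-c[2])/v[2]
def dep(d,uv):
    u,v=int(round(uv[0])),int(round(uv[1])); Z=np.median(d["depth"][v-1:v+2,u-1:u+2])
    K=d["intrinsics"];R=cv2.Rodrigues(d["rvec"])[0]
    return R.T@(Z*np.linalg.inv(K)@np.array([uv[0],uv[1],1.])-d["tvec"])
def blob(d,lo,hi,box):
    hsv=cv2.cvtColor(d["frame"],cv2.COLOR_RGB2HSV); m=cv2.inRange(hsv,lo,hi)
    x0,y0,x1,y1=box; mm=np.zeros_like(m); mm[y0:y1,x0:x1]=m[y0:y1,x0:x1]
    n,l,s,c=cv2.connectedComponentsWithStats(mm); i=1+np.argmax(s[1:,4]); return c[i],s[i]
E
python3 - <<'E'
from h import *
d=load("top0.npz")
P={}
for n,lo,hi,box,z in [("yellow",(22,120,80),(35,255,255),(362,165,400,200),.070),("orange",(5,120,80),(18,255,255),(362,195,400,220),.066),("green",(45,100,50),(80,255,255),(366,215,400,245),.062),("red",(0,120,80),(8,255,255),(205,175,224,205),.062)]:
    c,s=blob(d,lo,hi,box); P[n]=ray(d,c,z+.0015); print(n,c,s,P[n],dep(d,c))
ax=P["green"]-P["yellow"]; print(np.hypot(*ax[:2]))
x=-(ax[:2]);x/=np.linalg.norm(x); 
yaw=np.arctan2(x[1],x[0]); 
# tabs local coordinates fit
L=np.array([[26,-161],[-26,-161],[-78,-161],[78,161]])/1000.
W=np.array([P[k][:2] for k in ("yellow","orange","green","red")])
Lc=L-L.mean(0);Wc=W-W.mean(0);H=Lc.T@Wc
th=np.arctan2(H[0,1]-H[1,0],H[0,0]+H[1,1]);R=np.array([[np.cos(th),-np.sin(th)],[np.sin(th),np.cos(th)]])
o=W.mean(0)-R@L.mean(0); print("yaw",yaw,th,"origin",o,"res",W-(L@R.T+o))
for n,uv,z in [("cab",(169,198),.05),("roll",(187,283),.04),("cup",(276,125),.095)]: 
  p=ray(d,uv,z); print(n,p,"book",R.T@(p[:2]-o))
for uv in [(276,110),(286,103),(267,112)]: print(dep(d,uv))
E
```

```text
yellow [368.69058296 183.06278027] [362 173  15  21 223] [ 0.59749067 -0.17017889  0.0715    ] [ 0.59743194 -0.17005533  0.07186285]
orange [375.20994475 206.49171271] [369 197  13  20 181] [ 0.54737108 -0.18315144  0.0675    ] [ 0.54740597 -0.18327896  0.06714112]
green [380.97350993 230.29139073] [375 221  12  20 151] [ 0.49682406 -0.19436782  0.0635    ] [ 0.49678979 -0.19398177  0.06454981]
red [217.29207921 190.21782178] [211 180  13  21 202] [0.58338968 0.15405275 0.0635    ] [0.58325516 0.153983   0.06444498]
0.1035319772989843
yaw 0.23581686306281746 0.20718482024263105 origin [ 0.53970956 -0.01963293] res [[-7.81477889e-04  1.66252926e-03]
 [-1.31436883e-05 -6.13324115e-04]
 [ 3.27759469e-04 -1.13300689e-03]
 [ 4.66862109e-04  8.38017468e-05]]
cab [0.56852757 0.25814618 0.05      ] book [0.08534246 0.26591047]
roll [0.38928044 0.21742251 0.04      ] book [-0.09844836  0.26292988]
cup [0.71777957 0.02971528 0.095     ] book [0.18441299 0.01166282]
[0.76297379 0.02639287 0.0619957 ]
[0.74789052 0.0132771  0.14276888]
[0.73388214 0.05058902 0.1289496 ]
```

```bash
cat >> h.py <<'E'
from scipy.spatial.transform import Rotation as Ro
O=np.array([.5397,-.0196,0]); TH=.2072
B=Ro.from_euler('z',TH).as_matrix()
def tool(tilt): # z axis toward +By and down, tilt from vertical; x along spine
    z=B@np.array([0,np.sin(tilt),-np.cos(tilt)]); x=B[:,0]; return np.c_[x,np.cross(z,x),z]
def cornerTCP(x,y,z,tilt): # book coords (m) of upper-inner corner A -> TCP world
    return O+B@(np.array([x,y,z])-.0095*np.array([0,np.cos(tilt),np.sin(tilt)]))
def plan(targets,step=38,ang=6.5,slow=None):
    """targets: list of (pos,R); print tool-frame rows from the current pose"""
    from rig import bot
    o=bot.get_obs(); p=np.array(o["position"]);R=Ro.from_rotvec(o["tool_rot"])
    print("t",round(float(o["clock"]),2),"p",np.round(p,4),"book",np.round(B.T@(p-O)*1000,1),"F",np.round(o["wrist_force"],1),"q",np.round(o["joint_pos"],2),"gap",round(float(o["finger_gap"]),3))
    z=R.as_matrix()[:,2]; print("zbook",np.round(B.T@z,2))
    p0,R0=p,R
    for tp,tR in targets:
        tR=Ro.from_matrix(tR); rel=R0.inv()*tR; d=tp-p0
        n=max(1,int(np.ceil(max(np.linalg.norm(d)*1000/step,np.degrees(rel.magnitude())/ang))))
        for i in range(1,n+1):
            q=p0+d*i/n; S=R0*Ro.from_rotvec(rel.as_rotvec()*i/n)
            print([0]+np.round(R.inv().apply(q-p)*1000,0).astype(int).tolist()+np.round((R.inv()*S).as_rotvec(),2).tolist())
        p0,R0=tp,tR
E
python3 - <<'E'
from h import *
Rv=Ro.from_rotvec([2.576,1.797,0]).as_matrix()
plan([(np.array([.55,.30,.28]),tool(0.0)),(np.array([.58,-.27,.28]),tool(.8))])
E
```

```text
t 0.1 p [0.2245 0.6095 0.2216] book [-179.1  680.5  221.6] F [0.  0.6 0.2] q [-1.2   0.32 -0.07  1.45  0.02  1.37 -0.06] gap 0.087
zbook [-0. -0. -1.]
[0, -15, 34, -5, 0.0, 0.0, 0.08]
[0, -30, 69, -10, 0.0, 0.0, 0.17]
[0, -45, 103, -15, 0.0, 0.0, 0.25]
[0, -59, 137, -19, 0.0, 0.0, 0.34]
[0, -74, 172, -24, 0.0, 0.0, 0.42]
[0, -89, 206, -29, 0.0, 0.0, 0.51]
[0, -104, 241, -34, 0.0, 0.0, 0.59]
[0, -119, 275, -39, 0.0, 0.0, 0.67]
[0, -134, 309, -44, 0.0, 0.0, 0.76]
[0, -148, 344, -48, 0.0, 0.0, 0.84]
[0, -163, 378, -53, 0.0, 0.0, 0.93]
[0, -178, 412, -58, 0.0, 0.0, 1.01]
[0, -211, 426, -58, 0.05, 0.03, 1.01]
[0, -244, 441, -58, 0.09, 0.05, 1.01]
[0, -276, 455, -58, 0.14, 0.08, 1.01]
[0, -309, 469, -58, 0.18, 0.1, 1.01]
[0, -342, 483, -58, 0.23, 0.13, 1.01]
[0, -375, 497, -58, 0.27, 0.15, 1.0]
[0, -408, 511, -58, 0.32, 0.18, 1.0]
[0, -440, 525, -58, 0.37, 0.2, 1.0]
[0, -473, 539, -58, 0.41, 0.23, 0.99]
[0, -506, 553, -58, 0.46, 0.25, 0.99]
[0, -539, 567, -57, 0.5, 0.28, 0.98]
[0, -571, 581, -57, 0.55, 0.3, 0.98]
[0, -604, 595, -57, 0.59, 0.33, 0.97]
[0, -637, 609, -57, 0.64, 0.35, 0.97]
[0, -670, 623, -57, 0.68, 0.38, 0.96]
[0, -703, 637, -57, 0.73, 0.41, 0.95]
```

send_rows --pt "0 -15 34 -5 0 0 0.08" --pt "0 -30 69 -10 0 0 0.17" --pt "0 -45 103 -15 0 0 0.25" --pt "0 -60 137 -20 0 0 0.34" --pt "0 -74 172 -24 0 0 0.42"

```text
clock: 0.52
position: [0.3611, 0.4792, 0.2457]
tool_rot: [2.896, 1.214, -0.002]
wrist_force: [0.8, 0.5, -0.6]
finger_gap: 0.0613
```

```bash
cat > go.py <<'E'
from h import *
plan([(np.array([.55,.30,.28]),tool(0.0)),(np.array([.58,-.27,.28]),tool(.8))])
E
python3 go.py | head -12
```

```text
t 0.52 p [0.3611 0.4792 0.2457] book [-72.2 524.9 245.7] F [ 0.8  0.5 -0.6] q [-1.03  0.2   0.07  1.55 -0.01  1.39 -0.16] gap 0.061
zbook [-0. -0. -1.]
[0, 1, 37, -5, 0.0, 0.0, 0.08]
[0, 1, 74, -10, 0.0, 0.0, 0.17]
[0, 2, 112, -15, 0.0, 0.0, 0.25]
[0, 3, 149, -19, 0.0, 0.0, 0.34]
[0, 3, 186, -24, 0.0, 0.0, 0.42]
[0, 4, 223, -29, 0.0, 0.0, 0.5]
[0, 5, 260, -34, 0.0, 0.0, 0.59]
[0, -20, 287, -34, 0.05, 0.02, 0.59]
[0, -44, 313, -34, 0.1, 0.03, 0.59]
[0, -68, 339, -34, 0.15, 0.05, 0.59]
```

send_rows --pt "0 1 37 -5 0 0 0.08" --pt "0 1 74 -10 0 0 0.17" --pt "0 2 112 -15 0 0 0.25" --pt "0 3 149 -19 0 0 0.34" --pt "0 3 186 -24 0 0 0.42"

```text
clock: 0.93
position: [0.4968, 0.3494, 0.2696]
tool_rot: [3.086, 0.577, -0.003]
wrist_force: [1.3, 0.3, -0.6]
finger_gap: 0.0284
```

```bash
cat > go.py <<'E'
from h import *
plan([(np.array([.57,-.27,.28]),tool(.8))])
E
python3 go.py | head -12
```

```text
t 0.93 p [0.4968 0.3494 0.2696] book [ 33.9 369.9 269.6] F [ 1.3  0.3 -0.6] q [-0.86  0.21  0.24  1.5  -0.05  1.44 -0.25] gap 0.028
zbook [-0. -0. -1.]
[0, -9, 36, -1, 0.05, 0.0, 0.01]
[0, -18, 71, -1, 0.09, 0.01, 0.02]
[0, -27, 107, -2, 0.14, 0.01, 0.03]
[0, -37, 142, -2, 0.19, 0.02, 0.04]
[0, -46, 178, -3, 0.24, 0.02, 0.04]
[0, -55, 213, -3, 0.28, 0.02, 0.05]
[0, -64, 249, -4, 0.33, 0.03, 0.06]
[0, -73, 284, -4, 0.38, 0.03, 0.07]
[0, -82, 320, -5, 0.42, 0.04, 0.08]
[0, -92, 355, -5, 0.47, 0.04, 0.09]
```

send_rows --pt "0 -9 36 -1 0.05 0 0.01" --pt "0 -18 71 -1 0.09 0.01 0.02" --pt "0 -27 107 -2 0.14 0.01 0.03" --pt "0 -37 142 -2 0.19 0.02 0.04" --pt "0 -46 178 -3 0.24 0.02 0.04"

```text
clock: 1.35
position: [0.5176, 0.165, 0.273]
tool_rot: [-2.862, -0.475, 0.038]
wrist_force: [0.8, -0.2, -0.6]
finger_gap: 0.0017
```

```bash
python3 go.py | head -12
```

```text
t 1.35 p [0.5176 0.165  0.273 ] book [ 16.3 185.2 273. ] F [ 0.8 -0.2 -0.6] q [-0.57  0.08  0.4   1.66 -0.28  1.43  0.2 ] gap 0.002
zbook [-0.02  0.24 -0.97]
[0, -8, 35, -9, 0.05, 0.0, 0.01]
[0, -15, 69, -18, 0.09, 0.01, 0.02]
[0, -23, 104, -28, 0.14, 0.01, 0.03]
[0, -30, 138, -37, 0.19, 0.02, 0.04]
[0, -38, 173, -46, 0.23, 0.02, 0.05]
[0, -45, 207, -55, 0.28, 0.02, 0.06]
[0, -53, 242, -64, 0.32, 0.03, 0.07]
[0, -60, 276, -74, 0.37, 0.03, 0.08]
[0, -68, 311, -83, 0.42, 0.04, 0.08]
[0, -75, 345, -92, 0.46, 0.04, 0.09]
```

send_rows --pt "0 -4 35 -9 0.05 0 0.01" --pt "0 -8 69 -18 0.09 0.01 0.02" --pt "0 -11 104 -28 0.14 0.01 0.03" --pt "0 -15 138 -37 0.19 0.02 0.04" --pt "0 -19 173 -46 0.23 0.02 0.05"

```text
clock: 1.77
position: [0.5569, -0.0127, 0.2763]
tool_rot: [-2.643, -0.368, 0.066]
wrist_force: [0.9, 0.6, -0.3]
finger_gap: 0.0005
```

```bash
cat > go.py <<'E'
from h import *
plan([(O+B@np.array([.027,-.255,.22]),tool(.8))])
E
python3 go.py | head -12
```

```text
t 1.77 p [ 0.5569 -0.0127  0.2763] book [ 18.3   3.2 276.3] F [ 0.9  0.6 -0.3] q [-0.24  0.28  0.59  1.52 -0.55  1.66  0.66] gap 0.0
zbook [-0.02  0.46 -0.89]
[0, -1, 36, -10, 0.05, 0.0, 0.01]
[0, -3, 73, -19, 0.09, 0.01, 0.02]
[0, -4, 109, -29, 0.14, 0.01, 0.03]
[0, -5, 146, -39, 0.19, 0.01, 0.04]
[0, -7, 182, -49, 0.23, 0.02, 0.04]
[0, -8, 219, -58, 0.28, 0.02, 0.05]
[0, -9, 255, -68, 0.32, 0.03, 0.06]
```

send_rows --pt "0 -1 36 -10 0.05 0 0.01" --pt "0 -3 73 -19 0.09 0.01 0.02" --pt "0 -4 109 -29 0.14 0.01 0.03" --pt "0 -5 146 -39 0.19 0.01 0.04" --pt "0 -7 182 -49 0.23 0.02 0.04"

```text
clock: 2.18
position: [0.6008, -0.1932, 0.2348]
tool_rot: [-2.419, -0.282, 0.091]
wrist_force: [0.7, 0.4, -0.0]
finger_gap: 0.0003
```

```bash
python3 go.py | head -12
```

```text
t 2.18 p [ 0.6008 -0.1932  0.2348] book [  24.  -182.4  234.8] F [ 0.7  0.4 -0. ] q [ 0.2   0.7   0.6   1.17 -0.79  1.97  0.94] gap 0.0
zbook [-0.01  0.65 -0.76]
[0, 1, 32, -18, 0.05, 0.0, 0.01]
[0, 1, 65, -36, 0.09, 0.01, 0.02]
```

send_rows --pt "0 1 32 -18 0.03 0 0.01" --pt "0 1 65 -36 0.05 0 0.02" --pt "0 1 65 -36 0.05 0 0.02"

```text
clock: 2.43
position: [0.6147, -0.2747, 0.2106]
tool_rot: [-2.372, -0.23, 0.112]
wrist_force: [-2.3, -1.9, -2.1]
finger_gap: 0.0004
```

```bash
cat > go.py <<'E'
from h import *
plan([(O+B@np.array([.027,-.235,.15]),tool(.75))])
E
python3 go.py | head -12
```

```text
t 2.43 p [ 0.6147 -0.2747  0.2106] book [  20.9 -265.   210.6] F [-2.3 -1.9 -2.1] q [ 0.41  0.86  0.46  0.94 -0.78  2.05  0.91] gap 0.0
zbook [-0.01  0.69 -0.72]
[0, 3, 10, 32, -0.01, 0.0, -0.01]
[0, 7, 20, 65, -0.01, 0.01, -0.02]
```

```bash
cat > go.py <<'E'
from h import *
plan([(O+B@np.array([.027,-.215,.14]),tool(.70))])
E
python3 go.py | head -12
```

```text
t 2.43 p [ 0.6147 -0.2747  0.2106] book [  20.9 -265.   210.6] F [-2.3 -1.9 -2.1] q [ 0.41  0.86  0.46  0.94 -0.78  2.05  0.91] gap 0.0
zbook [-0.01  0.69 -0.72]
[0, 2, 4, 29, -0.02, 0.0, -0.01]
[0, 4, 8, 57, -0.04, 0.0, -0.01]
[0, 7, 12, 86, -0.06, 0.01, -0.02]
```

send_rows --pt "0 2 4 29 -0.03 0 -0.01" --pt "0 4 8 57 -0.05 0 -0.01" --pt "0 6 12 86 -0.06 0.01 -0.02" --pt "0 6 12 86 -0.06 0.01 -0.02"

```text
clock: 2.77
position: [0.6076, -0.2186, 0.1348]
tool_rot: [-2.42, -0.255, 0.094]
wrist_force: [-0.0, 0.7, -1.3]
finger_gap: 0.0004
```

```bash
cat > go.py <<'E'
from h import *
T=.70
plan([(cornerTCP(.028,-.178,.050,T),tool(T)),(cornerTCP(.028,-.164,.050,T),tool(T))],step=15)
E
python3 go.py | head -12
```

```text
t 2.77 p [ 0.6076 -0.2186  0.1348] book [  25.5 -208.7  134.8] F [-0.   0.7 -1.3] q [ 0.3   0.79  0.47  1.2  -0.74  1.83  0.99] gap 0.0
zbook [-0.    0.65 -0.76]
[0, 0, 6, 12, -0.0, 0.0, 0.0]
[0, 1, 12, 24, -0.0, 0.0, 0.0]
[0, 1, 18, 36, -0.0, 0.0, 0.0]
[0, 1, 24, 48, -0.01, 0.0, 0.0]
[0, 2, 30, 60, -0.01, 0.0, 0.0]
[0, 2, 36, 72, -0.01, 0.0, 0.0]
[0, 3, 42, 84, -0.01, 0.0, 0.0]
[0, 3, 31, 93, -0.01, 0.0, 0.0]
```

```bash
cat > go.py <<'E'
from h import *
T=.85
plan([(cornerTCP(.028,-.185,.048,T),tool(T)),(cornerTCP(.028,-.160,.048,T),tool(T))],step=22)
E
python3 go.py | head -12
```

```text
t 2.77 p [ 0.6076 -0.2186  0.1348] book [  25.5 -208.7  134.8] F [-0.   0.7 -1.3] q [ 0.3   0.79  0.47  1.2  -0.74  1.83  0.99] gap 0.0
zbook [-0.    0.65 -0.76]
[0, 0, 10, 17, 0.03, 0.0, 0.0]
[0, 1, 19, 33, 0.06, 0.0, 0.0]
[0, 1, 29, 50, 0.08, 0.0, 0.0]
[0, 2, 38, 66, 0.11, 0.0, 0.0]
[0, 2, 48, 83, 0.14, 0.0, 0.0]
[0, 3, 39, 91, 0.14, 0.0, 0.0]
[0, 3, 29, 99, 0.14, 0.0, 0.0]
```

send_rows --pt "0 0 10 17 0.03 0 0" --pt "0 1 19 33 0.06 0 0" --pt "0 1 29 50 0.08 0 0" --pt "0 2 38 66 0.11 0 0" --pt "0 2 48 83 0.14 0 0"

```text
clock: 3.18
position: [0.6063, -0.2009, 0.0404]
tool_rot: [-2.28, -0.241, 0.107]
wrist_force: [0.3, -0.2, -0.6]
finger_gap: 0.0007
```

```bash
python3 go.py | head -12
cat > pic.py <<'E'
import sys,cv2
from rig import optics
for n in sys.argv[2:]:
    d=optics.get_image(n); cv2.imwrite(f"pics/{n}{sys.argv[1]}.png",cv2.resize(d["frame"][110:300,100:420,::-1],None,fx=2.4,fy=2.4))
E
python3 pic.py 1 scene top
```

```text
t 3.18 p [ 0.6063 -0.2009  0.0404] book [  27.9 -191.1   40.4] F [ 0.3 -0.2 -0.6] q [ 0.35  0.94  0.41  1.2  -0.81  1.81  1.06] gap 0.001
zbook [-0.    0.75 -0.66]
[0, 0, 0, 0, -0.0, 0.0, 0.0]
[0, 0, -9, 9, -0.0, 0.0, 0.0]
[0, 0, -17, 18, -0.0, 0.0, 0.0]
```

View pics/scene1.png

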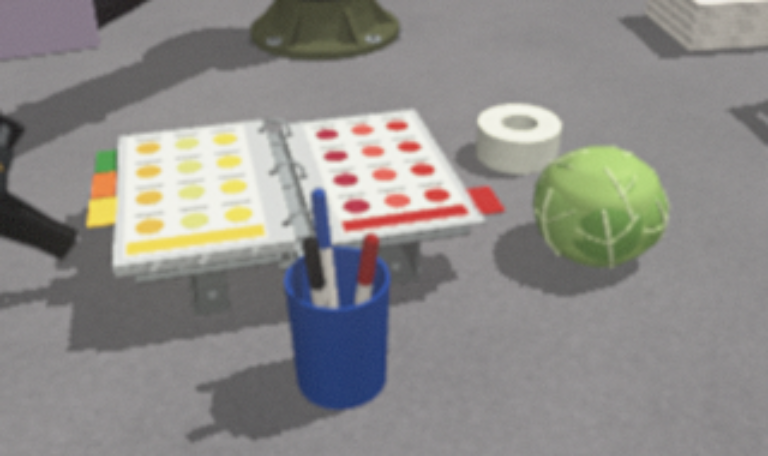

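View pics/top1.png

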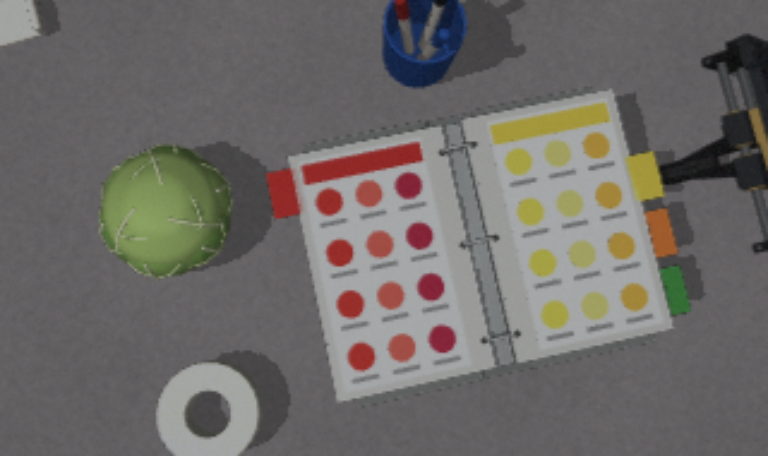

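send_rows --pt "0 0 -9 9 0 0 0" --pt "0 0 -17 18 0 0 0" --pt "0 0 -17 18 0 0 0"

```text
clock: 3.53
position: [0.5992, -0.1741, 0.0387]
tool_rot: [-2.276, -0.239, 0.115]
wrist_force: [0.1, 0.0, 0.3]
finger_gap: 0.0003
```

```bash
cat > arc.py <<'E'
# usage: arc.py x z0 th_list(deg) 
import sys
from h import *
x=float(sys.argv[1]); zo=float(sys.argv[2]); ths=[float(a) for a in sys.argv[3].split(',')]
t=[]; s=.016
for a in ths:
    th=np.radians(a); T=np.interp(a,[0,70],[.85,.62])
    u=np.array([-np.cos(th),np.sin(th)]); n=np.array([np.sin(th),np.cos(th)])
    E=np.array([0,.068])+.172*u+n*zo   # zo: underside offset from axis plane
    A=E+s*np.array([np.sin(T),-np.cos(T)])
    t.append((cornerTCP(x,A[0],A[1],T),tool(T)))
plan(t,step=1000,ang=1000)
E
python3 arc.py .028 .0005 3,6,9,12,15
```

```text
t 3.53 p [ 0.5992 -0.1741  0.0387] book [  26.4 -163.4   38.7] F [0.1 0.  0.3] q [ 0.32  0.91  0.41  1.26 -0.81  1.78  1.05] gap 0.0
zbook [-0.01  0.76 -0.66]
[0, 2, -14, -16, -0.02, 0.01, -0.0]
[0, 1, -21, -21, -0.03, 0.01, -0.0]
[0, 1, -29, -26, -0.04, 0.01, -0.0]
[0, 1, -36, -31, -0.05, 0.01, -0.0]
[0, 1, -44, -35, -0.06, 0.01, -0.0]
```

send_rows --pt "0 1 -7 -9 -0.01 0 0" --pt "0 1 -14 -17 -0.02 0 0" --pt "0 1 -21 -22 -0.03 0 0" --pt "0 1 -29 -27 -0.04 0 0"

```text
clock: 3.87
position: [0.6014, -0.177, 0.0803]
tool_rot: [-2.32, -0.243, 0.108]
wrist_force: [1.6, -2.8, -0.5]
finger_gap: 0.0002
```

```bash
python3 arc.py .028 .0005 12,15,18,21,24;python3 pic.py 2 scene top
```

```text
t 3.87 p [ 0.6014 -0.177   0.0803] book [  28.  -166.7   80.3] F [ 1.6 -2.8 -0.5] q [ 0.29  0.84  0.43  1.27 -0.79  1.8   1.02] gap 0.0
zbook [-0.    0.73 -0.69]
[0, 0, -7, -2, -0.0, 0.0, -0.0]
[0, 0, -15, -6, -0.01, 0.0, -0.0]
[0, 0, -22, -10, -0.02, 0.0, 0.0]
[0, 0, -30, -14, -0.03, 0.0, 0.0]
[0, 0, -39, -17, -0.04, 0.0, 0.0]
```

View pics/scene2.png

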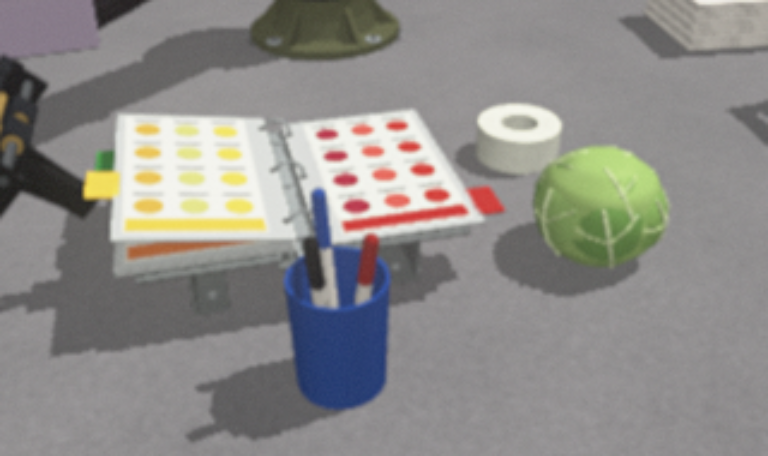

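View pics/top2.png

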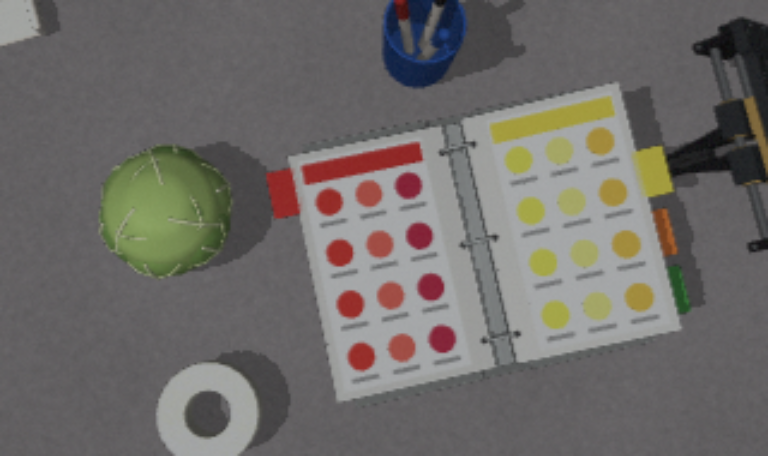

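The yellow leaf is lifting alone: the orange title strip is showing at (190,245) in the scene view, and the fingertip is under the yellow tab at (655,170) in the top view. I continue the arc.

send_rows --pt "0 0 -7 -2 0 0 0" --pt "0 0 -15 -6 -0.01 0 0" --pt "0 0 -22 -10 -0.02 0 0" --pt "0 0 -30 -14 -0.03 0 0" --pt "0 0 -39 -17 -0.04 0 0"

```text
clock: 4.38
position: [0.5986, -0.1618, 0.1226]
tool_rot: [-2.36, -0.25, 0.102]
wrist_force: [-0.1, -1.2, -1.3]
finger_gap: 0.0006
```

```bash
python3 arc.py .028 .0005 26,30,34,38,42
```

```text
t 4.38 p [ 0.5986 -0.1618  0.1226] book [  28.4 -151.3  122.6] F [-0.1 -1.2 -1.3] q [ 0.25  0.75  0.45  1.31 -0.77  1.8   0.98] gap 0.001
zbook [-0.    0.7  -0.72]
[0, 0, -3, -1, -0.01, 0.0, 0.0]
[0, 0, -14, -5, -0.02, 0.0, 0.0]
[0, 0, -26, -8, -0.03, 0.0, 0.0]
[0, 0, -37, -10, -0.05, 0.0, 0.0]
[0, 0, -49, -12, -0.06, 0.0, 0.0]
```

send_rows --pt "0 0 -7 -3 -0.01 0 0" --pt "0 0 -16 -6 -0.02 0 0" --pt "0 0 -26 -8 -0.03 0 0" --pt "0 0 -37 -10 -0.05 0 0" --pt "0 0 -49 -12 -0.06 0 0"

```text
clock: 4.8
position: [0.593, -0.1344, 0.1664]
tool_rot: [-2.42, -0.257, 0.095]
wrist_force: [-0.4, 1.1, -1.0]
finger_gap: 0.0005
```

```bash
python3 arc.py .028 .0005 45,49,53,57,61; python3 pic.py 3 scene
```

```text
t 4.8 p [ 0.593  -0.1344  0.1664] book [  28.5 -123.3  166.4] F [-0.4  1.1 -1. ] q [ 0.18  0.64  0.46  1.36 -0.73  1.77  0.91] gap 0.001
zbook [-0.    0.65 -0.76]
[0, 0, -7, -1, -0.01, 0.0, 0.0]
[0, 0, -19, -1, -0.02, 0.0, 0.0]
[0, 0, -31, -1, -0.03, 0.0, 0.0]
[0, 0, -43, 0, -0.05, 0.0, 0.0]
[0, 0, -54, 2, -0.06, 0.0, 0.0]
```

View pics/scene3.png

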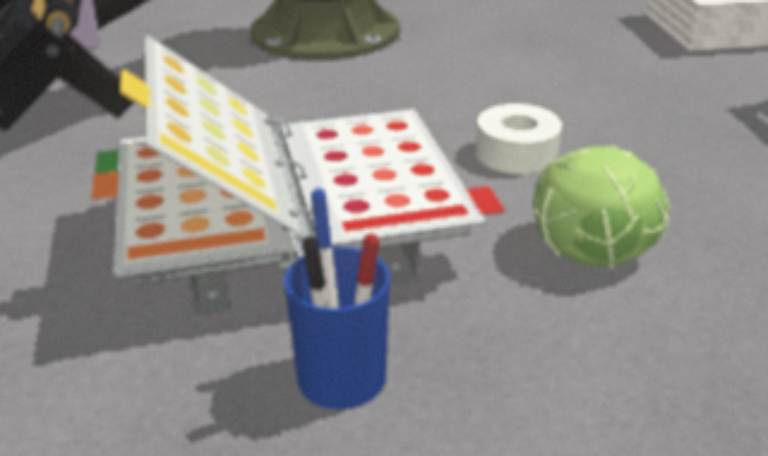

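```bash
sed -i 's/    E=np/    s=np.interp(a,[40,75],[.016,.034])\n    E=np/' arc.py; python3 arc.py .028 .0005 47,51,55,59,63
```

```text
t 4.85 p [ 0.5938 -0.1325  0.1695] book [  29.7 -121.7  169.5] F [1.5 0.  2.4] q [ 0.18  0.63  0.46  1.36 -0.73  1.77  0.91] gap 0.0
zbook [-0.    0.65 -0.76]
[0, -2, -10, 4, -0.01, 0.0, 0.01]
[0, -2, -22, 6, -0.03, 0.0, 0.01]
[0, -1, -33, 9, -0.04, 0.0, 0.01]
[0, -1, -45, 12, -0.05, 0.0, 0.01]
[0, -1, -56, 16, -0.07, 0.0, 0.01]
```

send_rows --pt "0 -1 -10 4 -0.01 0 0" --pt "0 -1 -22 6 -0.03 0 0" --pt "0 -1 -33 9 -0.04 0 0" --pt "0 -1 -45 12 -0.05 0 0.01" --pt "0 -1 -56 16 -0.07 0 0.01"

```text
clock: 5.27
position: [0.5813, -0.0806, 0.1943]
tool_rot: [-2.491, -0.256, 0.088]
wrist_force: [0.5, -1.3, 0.5]
finger_gap: 0.0006
```

```bash
python3 arc.py .028 .0005 67,71,75,79,83
```

```text
t 5.27 p [ 0.5813 -0.0806  0.1943] book [ 28.2 -68.3 194.3] F [ 0.5 -1.3  0.5] q [ 0.06  0.5   0.47  1.47 -0.68  1.69  0.82] gap 0.001
zbook [-0.   0.6 -0.8]
[0, 0, -11, 5, -0.01, 0.0, -0.0]
[0, 0, -22, 10, -0.02, 0.0, -0.0]
[0, 0, -33, 16, -0.02, 0.0, -0.0]
[0, 0, -44, 21, -0.02, 0.0, -0.0]
[0, 0, -55, 27, -0.02, 0.0, -0.0]
```

send_rows --pt "0 0 -11 5 -0.01 0 0" --pt "0 0 -22 10 -0.02 0 0" --pt "0 0 -33 16 -0.02 0 0" --pt "0 0 -44 21 -0.02 0 0" --pt "0 0 -55 27 -0.02 0 0"

```text
clock: 5.68
position: [0.5686, -0.0204, 0.2055]
tool_rot: [-2.51, -0.258, 0.087]
wrist_force: [0.8, 0.4, -0.4]
finger_gap: 0.0005
```

```bash
python3 arc.py .028 .0005 85,88,91,94,97; python3 pic.py 4 scene
```

```text
t 5.68 p [ 0.5686 -0.0204  0.2055] book [ 28.1  -6.7 205.5] F [ 0.8  0.4 -0.4] q [-0.04  0.4   0.46  1.56 -0.66  1.63  0.73] gap 0.0
zbook [-0.    0.58 -0.81]
[0, 0, -4, 2, -0.0, 0.0, -0.0]
[0, 0, -12, 7, -0.0, 0.0, -0.0]
[0, 0, -19, 12, -0.0, 0.0, -0.0]
[0, 0, -26, 17, -0.0, 0.0, -0.0]
[0, 0, -33, 23, -0.0, 0.0, -0.0]
```

View pics/scene4.png

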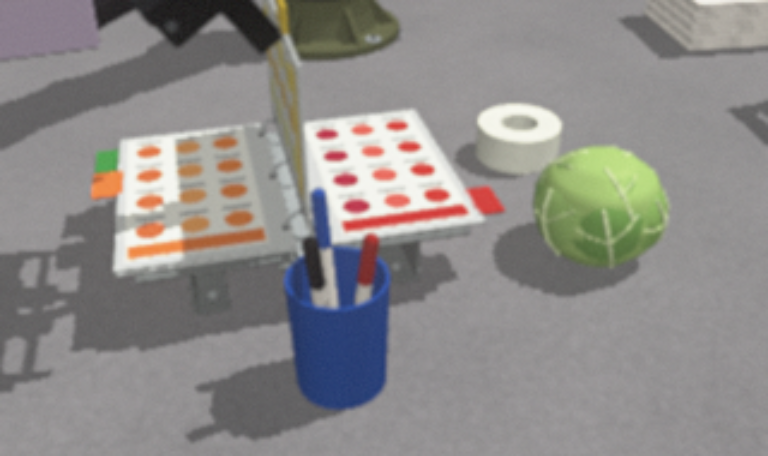

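send_rows --pt "0 0 -4 2 0 0 0" --pt "0 0 -12 7 0 0 0" --pt "0 0 -19 12 0 0 0" --pt "0 0 -26 17 0 0 0" --pt "0 0 -32 22 0 0 0"

```text
clock: 6.15
position: [0.56, 0.0216, 0.207]
tool_rot: [-2.507, -0.263, 0.088]
wrist_force: [-0.1, 0.0, -1.1]
finger_gap: 0.0004
```

```bash
python3 arc.py .028 .0005 97; python3 pic.py 5 scene
```

```text
t 6.15 p [0.56   0.0216 0.207 ] book [ 28.4  36.1 207. ] F [-0.1  0.  -1.1] q [-0.09  0.36  0.44  1.61 -0.66  1.59  0.68] gap 0.0
zbook [-0.    0.58 -0.81]
[0, 0, 3, 0, -0.0, 0.0, 0.0]
```

View pics/scene5.png

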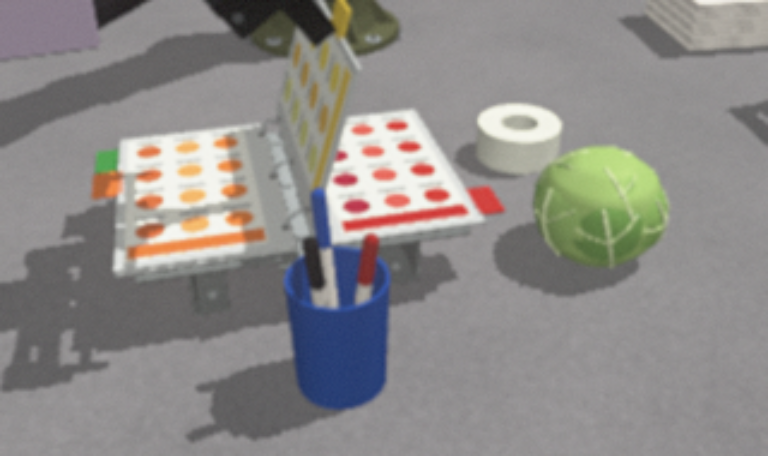

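```bash
cat > go.py <<'E'
from h import *
plan([(O+B@np.array([-.025,-.209,.150]),tool(.72))],step=35)
E
python3 go.py
```

```text
t 6.2 p [0.5596 0.0234 0.2071] book [ 28.3  38.  207.1] F [-0.9  0.6 -0.4] q [-0.09  0.36  0.44  1.62 -0.67  1.59  0.68] gap 0.0
zbook [-0.    0.58 -0.81]
[0, -7, 29, -12, 0.01, 0.0, 0.0]
[0, -14, 58, -24, 0.02, 0.0, 0.0]
[0, -20, 88, -37, 0.04, 0.0, 0.0]
[0, -27, 117, -49, 0.05, 0.0, 0.0]
[0, -34, 146, -61, 0.06, 0.0, 0.0]
[0, -41, 175, -73, 0.07, 0.0, 0.0]
[0, -48, 204, -86, 0.08, 0.0, 0.0]
[0, -54, 234, -98, 0.1, 0.0, 0.0]
```

send_rows --pt "0 -7 29 -12 0.01 0 0" --pt "0 -14 58 -24 0.02 0 0" --pt "0 -20 88 -37 0.04 0 0" --pt "0 -27 117 -49 0.05 0 0" --pt "0 -34 146 -61 0.06 0 0"

```text
clock: 6.62
position: [0.5586, -0.1358, 0.1708]
tool_rot: [-2.445, -0.259, 0.096]
wrist_force: [1.1, -0.7, 0.6]
finger_gap: 0.0006
```

```bash
python3 go.py; python3 pic.py 6 scene
```

```text
t 6.62 p [ 0.5586 -0.1358  0.1708] book [  -5.4 -117.6  170.8] F [ 1.1 -0.7  0.6] q [ 0.15  0.57  0.49  1.46 -0.69  1.74  0.94] gap 0.001
zbook [-0.    0.63 -0.77]
[0, -7, 28, -14, 0.01, 0.0, 0.0]
[0, -13, 56, -28, 0.02, 0.0, 0.0]
[0, -20, 84, -42, 0.03, 0.01, 0.0]
```

View pics/scene6.png

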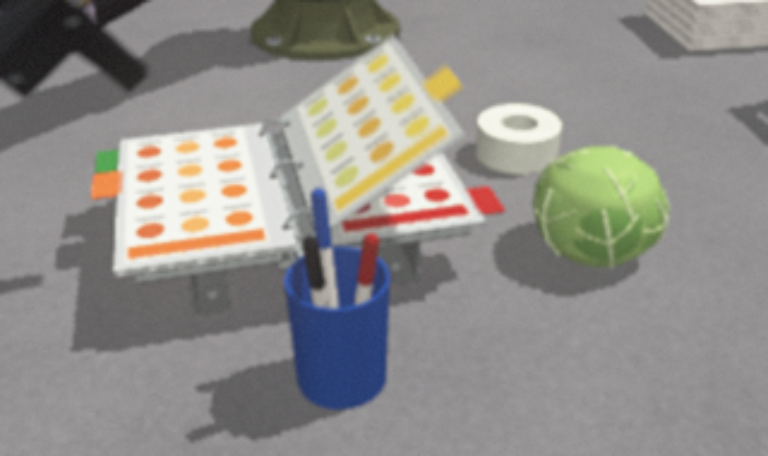

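The yellow leaf is sinking to the left: its tab is at (443,83) and the orange tab at (106,185) lies still. Next is the approach to the orange tab.

send_rows --pt "0 -7 28 -14 0.01 0 0" --pt "0 -13 56 -28 0.02 0 0" --pt "0 -20 84 -42 0.03 0 0" --pt "0 -20 84 -42 0.03 0 0"

```text
clock: 7.0
position: [0.5523, -0.245, 0.1433]
tool_rot: [-2.427, -0.228, 0.106]
wrist_force: [-1.2, -0.3, -0.2]
finger_gap: 0.0005
```

```bash
cat > go.py <<'E'
from h import *
T=.85
plan([(cornerTCP(-.025,-.187,.046,T),tool(T)),(cornerTCP(-.025,-.162,.046,T),tool(T))],step=24)
E
python3 go.py
```

```text
t 7.0 p [ 0.5523 -0.245   0.1433] book [ -34.1 -223.2  143.3] F [-1.2 -0.3 -0.2] q [ 0.32  0.73  0.51  1.29 -0.69  1.84  1.05] gap 0.0
zbook [-0.    0.65 -0.76]
[0, 2, 9, 20, 0.03, 0.0, -0.0]
[0, 4, 18, 40, 0.06, 0.0, -0.01]
[0, 6, 27, 59, 0.09, 0.0, -0.01]
[0, 8, 36, 79, 0.11, 0.0, -0.02]
[0, 10, 45, 99, 0.14, 0.0, -0.02]
[0, 10, 35, 107, 0.14, 0.0, -0.02]
[0, 10, 26, 115, 0.14, 0.0, -0.02]
```

send_rows --pt "0 3 9 20 0.03 0 0" --pt "0 6 18 40 0.06 0 -0.01" --pt "0 9 27 59 0.09 0 -0.01" --pt "0 10 36 79 0.11 0 -0.02" --pt "0 10 45 97 0.14 0 -0.02"

```text
clock: 7.42
position: [0.5553, -0.214, 0.0392]
tool_rot: [-2.283, -0.238, 0.109]
wrist_force: [-0.2, -0.1, 0.3]
finger_gap: 0.0007
```

```bash
python3 go.py; python3 pic.py 7 scene top
```

```text
t 7.42 p [ 0.5553 -0.214   0.0392] book [ -24.7 -193.4   39.2] F [-0.2 -0.1  0.3] q [ 0.36  0.89  0.44  1.31 -0.77  1.79  1.14] gap 0.001
zbook [-0.    0.75 -0.66]
[0, 0, 0, 0, 0.0, 0.0, 0.0]
[0, 0, -8, 10, 0.0, 0.0, 0.0]
[0, 0, -16, 19, 0.0, 0.0, 0.0]
```

View pics/top7.png

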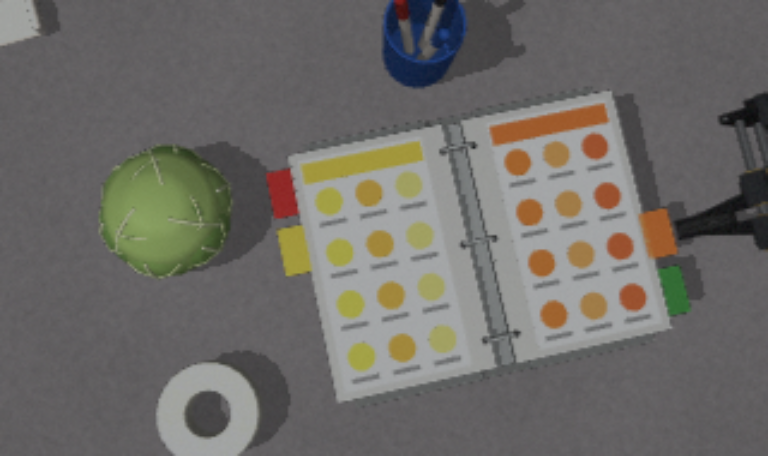

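View pics/scene7.png

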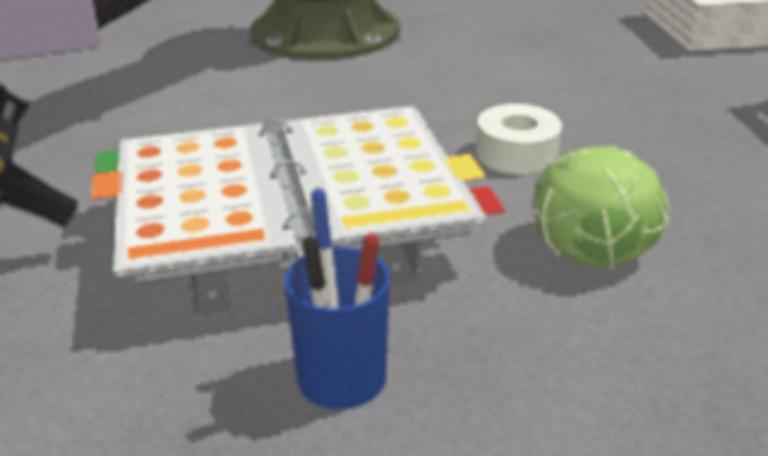

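Yellow lies flat on the left, with its tab at (293,250) in the top view. The fingertip is at (678,230), just outside the orange tab.

send_rows --pt "0 0 -8 10 0 0 0" --pt "0 0 -16 19 0 0 0" --pt "0 0 -16 19 0 0 0"

```text
clock: 7.77
position: [0.5482, -0.1868, 0.0369]
tool_rot: [-2.279, -0.236, 0.117]
wrist_force: [0.6, 0.2, 0.4]
finger_gap: 0.0008
```

```bash
python3 arc.py -.024 -.0035 0,3,6,9,12
```

```text
t 7.77 p [ 0.5482 -0.1868  0.0369] book [ -26.1 -165.4   36.9] F [0.6 0.2 0.4] q [ 0.33  0.85  0.44  1.38 -0.77  1.76  1.13] gap 0.001
zbook [-0.01  0.75 -0.66]
[0, 2, -7, -7, -0.0, 0.01, -0.0]
[0, 2, -14, -13, -0.01, 0.01, -0.0]
[0, 2, -21, -19, -0.02, 0.01, -0.0]
[0, 2, -28, -24, -0.03, 0.01, -0.0]
[0, 2, -35, -29, -0.04, 0.01, -0.0]
```

send_rows --pt "0 2 -7 -8 0 0 0" --pt "0 2 -14 -14 -0.01 0.01 0" --pt "0 2 -21 -20 -0.02 0.01 0" --pt "0 2 -28 -25 -0.03 0.01 0"

```text
clock: 8.1
position: [0.551, -0.1883, 0.0764]
tool_rot: [-2.312, -0.233, 0.099]
wrist_force: [0.8, 0.9, -1.4]
finger_gap: 0.0004
```

```bash
python3 arc.py -.024 -.0035 12,15,18,22,26;python3 pic.py 8 scene top
```

```text
t 8.1 p [ 0.551  -0.1883  0.0764] book [ -23.7 -167.4   76.4] F [ 0.8  0.9 -1.4] q [ 0.31  0.79  0.46  1.39 -0.76  1.78  1.1 ] gap 0.0
zbook [ 0.01  0.73 -0.68]
[0, 0, -7, -2, -0.01, -0.01, -0.0]
[0, 0, -14, -6, -0.02, -0.01, -0.0]
[0, 0, -22, -11, -0.03, -0.01, -0.0]
[0, 0, -33, -16, -0.04, -0.01, -0.0]
[0, 0, -44, -20, -0.06, -0.01, -0.0]
```

View pics/scene8.png

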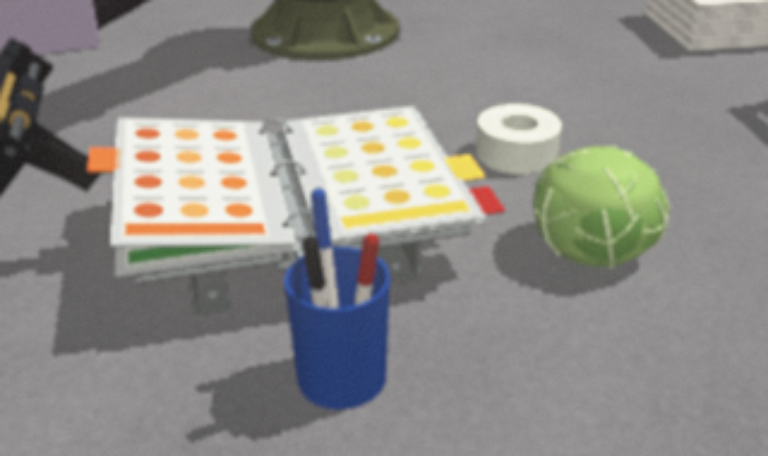

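View pics/top8.png

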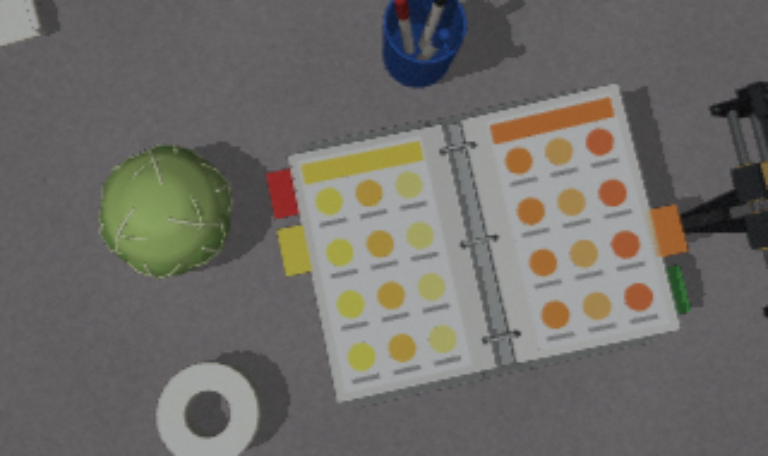

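The orange leaf is lifting alone, with the green strip showing below it at (190,252) in the scene view.

send_rows --pt "0 0 -7 -2 -0.01 0 0" --pt "0 0 -14 -6 -0.02 0 0" --pt "0 0 -22 -11 -0.03 0 0" --pt "0 0 -31 -15 -0.04 -0.01 0" --pt "0 0 -41 -19 -0.05 -0.01 0"

```text
clock: 8.62
position: [0.5487, -0.1734, 0.1214]
tool_rot: [-2.362, -0.247, 0.105]
wrist_force: [-0.8, 0.1, -0.3]
finger_gap: 0.0005
```

```bash
python3 arc.py -.024 -.0035 28,32,36,40,44
```

```text
t 8.62 p [ 0.5487 -0.1734  0.1214] book [ -22.9 -152.4  121.4] F [-0.8  0.1 -0.3] q [ 0.26  0.69  0.48  1.42 -0.73  1.78  1.05] gap 0.0
zbook [-0.    0.7  -0.72]
[0, -1, -6, -2, -0.01, 0.0, -0.0]
[0, -1, -18, -6, -0.02, 0.0, -0.0]
[0, -1, -29, -9, -0.04, 0.0, -0.0]
[0, -1, -41, -11, -0.05, 0.0, -0.0]
[0, -1, -52, -10, -0.06, 0.0, -0.0]
```

send_rows --pt "0 -1 -7 -3 -0.01 0 0" --pt "0 -1 -18 -6 -0.02 0 0" --pt "0 -1 -29 -9 -0.04 0 0" --pt "0 -1 -40 -11 -0.05 0 0" --pt "0 -1 -50 -10 -0.06 0 0"

```text
clock: 9.03
position: [0.5419, -0.1446, 0.1649]
tool_rot: [-2.423, -0.255, 0.097]
wrist_force: [0.4, -1.8, 0.3]
finger_gap: 0.0007
```

```bash
python3 arc.py -.024 -.0035 47,51,55,59,63;python3 pic.py 9 scene
```

```text
t 9.03 p [ 0.5419 -0.1446  0.1649] book [ -23.6 -122.8  164.9] F [ 0.4 -1.8  0.3] q [ 0.18  0.56  0.5   1.48 -0.69  1.75  0.98] gap 0.001
zbook [-0.    0.65 -0.76]
[0, 0, -10, 1, -0.01, 0.0, 0.0]
[0, 0, -21, 3, -0.03, 0.0, 0.0]
[0, 0, -33, 5, -0.04, 0.0, 0.0]
[0, 0, -45, 8, -0.05, 0.0, 0.0]
[0, 0, -56, 13, -0.06, 0.0, 0.0]
```

View pics/scene9.png

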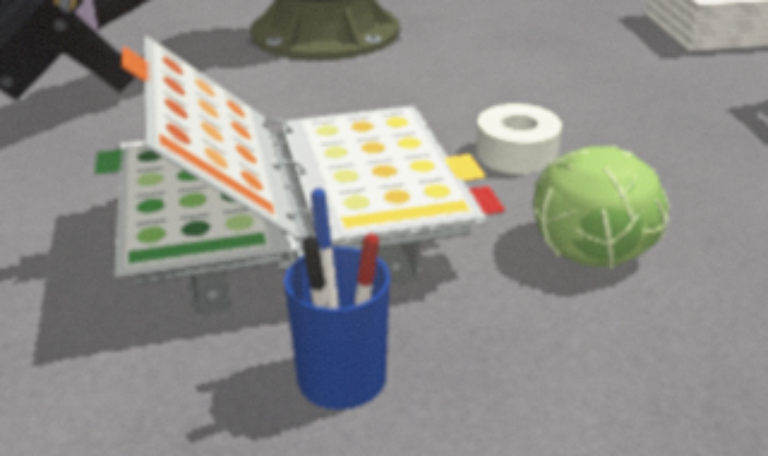

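The orange leaf stands at about 42°, and green lies still.

send_rows --pt "0 0 -10 2 -0.01 0 0" --pt "0 0 -21 4 -0.03 0 0" --pt "0 0 -33 6 -0.04 0 0" --pt "0 0 -45 10 -0.05 0 0" --pt "0 0 -56 14 -0.06 0 0"

```text
clock: 9.5
position: [0.5311, -0.0914, 0.1927]
tool_rot: [-2.482, -0.265, 0.089]
wrist_force: [0.8, -0.2, -0.2]
finger_gap: 0.0003
```

```bash
python3 arc.py -.024 -.0015 67,71,75,79,83
```

```text
t 9.5 p [ 0.5311 -0.0914  0.1927] book [-23.1 -68.5 192.7] F [ 0.8 -0.2 -0.2] q [ 0.07  0.43  0.5   1.58 -0.64  1.68  0.88] gap 0.0
zbook [-0.   0.6 -0.8]
[0, -1, -10, 3, -0.02, 0.0, 0.0]
[0, -1, -21, 9, -0.03, 0.0, 0.0]
[0, -1, -32, 15, -0.03, 0.0, 0.0]
[0, -1, -43, 19, -0.03, 0.0, 0.0]
[0, -1, -54, 25, -0.03, 0.0, 0.0]
```

send_rows --pt "0 -1 -10 4 -0.02 0 0" --pt "0 -1 -21 9 -0.03 0 0" --pt "0 -1 -32 15 -0.03 0 0" --pt "0 -1 -43 20 -0.03 0 0" --pt "0 -1 -54 26 -0.03 0 0"

```text
clock: 9.92
position: [0.5174, -0.0331, 0.2046]
tool_rot: [-2.511, -0.268, 0.086]
wrist_force: [0.6, -0.5, -0.2]
finger_gap: 0.0008
```

```bash
python3 arc.py -.024 .0005 85,88,91,94,97; python3 pic.py 10 scene
```

```text
t 9.92 p [ 0.5174 -0.0331  0.2046] book [-24.6  -8.6 204.6] F [ 0.6 -0.5 -0.2] q [-0.03  0.32  0.48  1.67 -0.62  1.61  0.78] gap 0.001
zbook [-0.    0.58 -0.81]
[0, 1, -6, 2, 0.0, 0.0, 0.0]
[0, 1, -14, 7, 0.0, 0.0, 0.0]
[0, 1, -21, 12, 0.0, 0.0, 0.0]
[0, 1, -28, 18, 0.0, 0.0, 0.0]
[0, 1, -35, 24, 0.0, 0.0, 0.0]
```

View pics/scene10.png

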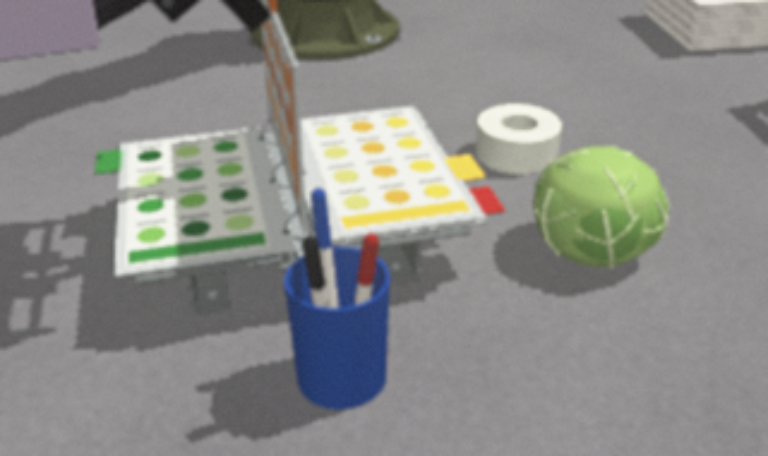

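send_rows --pt "0 1 -6 2 0 0 0" --pt "0 1 -14 7 0 0 0" --pt "0 1 -21 12 0 0 0" --pt "0 1 -28 18 0 0 0" --pt "0 1 -34 23 0 0 0"

```text
clock: 10.38
position: [0.5089, 0.0111, 0.2062]
tool_rot: [-2.508, -0.272, 0.088]
wrist_force: [0.2, 0.5, -0.4]
finger_gap: 0.0004
```

```bash
python3 pic.py 11 scene
cat > go.py <<'E'
from h import *
plan([(O+B@np.array([-.024,-.20,.22]),tool(.65))],step=35)
E
python3 go.py
```

```text
t 10.43 p [0.5084 0.0129 0.2063] book [-23.9  38.2 206.3] F [-0.2  1.4  0.4] q [-0.09  0.26  0.45  1.73 -0.62  1.57  0.71] gap 0.0
zbook [-0.01  0.58 -0.81]
[0, 0, 26, -21, 0.0, 0.0, 0.0]
[0, -1, 53, -43, 0.01, 0.0, 0.0]
[0, -1, 79, -64, 0.01, 0.0, 0.0]
[0, -2, 106, -86, 0.02, 0.0, 0.01]
[0, -2, 132, -107, 0.02, 0.01, 0.01]
[0, -2, 159, -129, 0.02, 0.01, 0.01]
[0, -3, 185, -150, 0.03, 0.01, 0.01]
```

View pics/scene11.png

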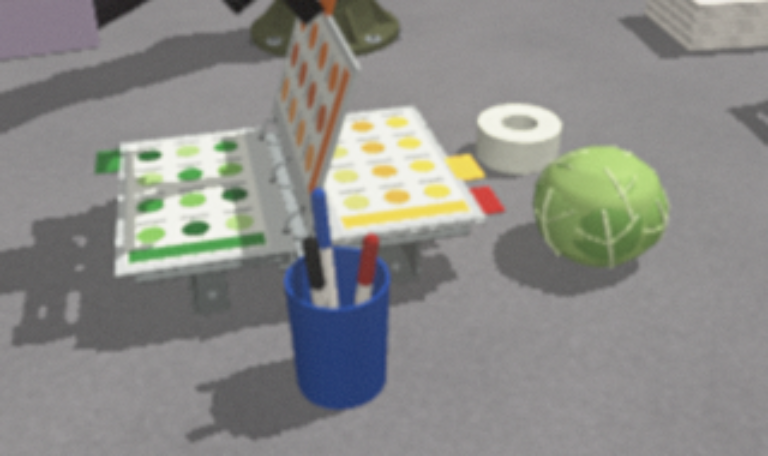

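Orange is past upright and sinking to the left. I retreat.

send_rows --pt "0 0 26 -21 0 0 0" --pt "0 -1 53 -43 0.01 0 0" --pt "0 -1 79 -64 0.01 0 0" --pt "0 -2 106 -86 0.02 0 0" --pt "0 -2 132 -107 0.02 0 0.01"

```text
clock: 10.85
position: [0.5432, -0.1549, 0.2159]
tool_rot: [-2.488, -0.259, 0.096]
wrist_force: [1.0, 0.3, 0.3]
finger_gap: 0.0004
```

send_rows --pt "0 0 26 -21 0 0 0" --pt "0 0 53 -43 0 0 0" --pt "0 0 53 -43 0 0 0" --pt "0 0 53 -43 0 0 0" --pt "0 0 53 -43 0 0 0"

```text
clock: 11.27
position: [0.5575, -0.2212, 0.2181]
tool_rot: [-2.487, -0.259, 0.097]
wrist_force: [0.3, 0.6, 0.8]
finger_gap: -0.0
```

send_rows --pt "0 0 0 0 0 0 0" --pt "0 0 0 0 0 0 0" --pt "0 0 0 0 0 0 0" --pt "0 0 0 0 0 0 0" --pt "0 0 0 0 0 0 0"

```text
clock: 11.68
position: [0.5576, -0.2205, 0.2185]
tool_rot: [-2.486, -0.26, 0.096]
wrist_force: [-0.7, -0.3, -0.7]
finger_gap: 0.0004
```

send_rows --pt "0 0 0 0 0 0 0" --pt "0 0 0 0 0 0 0" --pt "0 0 0 0 0 0 0" --pt "0 0 0 0 0 0 0" --pt "0 0 0 0 0 0 0"

```text
clock: 12.1
position: [0.5576, -0.2206, 0.2185]
tool_rot: [-2.486, -0.26, 0.096]
wrist_force: [-0.8, -0.0, -0.4]
finger_gap: 0.0006
```

```bash
python3 pic.py 12 scene top
python3 - <<'E'
from h import *
from rig import optics,bot
d=optics.get_image("top")
a=load("top0.npz")
for n,lo,hi,box,z in [("yellow",(22,120,60),(35,255,255),(205,200,230,235),.066),("orange",(5,120,60),(18,255,255),(210,220,236,260),.070),("green",(45,100,50),(80,255,255),(366,215,400,245),.062),("red",(0,120,60),(6,255,255),(205,175,224,205),.062)]:
    c,s=blob(d,lo,hi,box); p=dep(d,c); print(n,c,s[4],np.round(B.T@(p-O)*1000,1))
for n,uv in [("cab",(169,198)),("roll",(173,283)),("cup",(268,135))]: print(n,np.round(dep(a,uv)-dep(d,uv),4))
print(bot.get_obs()["wrist_force"],bot.get_obs()["clock"])
E
```

```text
yellow [221.89 214.09] 200 [ 26.2 161.3  67.6]
orange [226.90410959 238.36073059] 219 [-25.5 161.   71.1]
green [380.09782609 230.4673913 ] 184 [ -77.8 -160.    64.2]
red [217.10582011 190.35978836] 189 [ 78.4 161.4  62.7]
cab [ 0.0001  0.0001 -0.0006]
roll [-0.0001  0.0001 -0.0006]
cup [ 0.0012 -0.0003 -0.004 ]
[-0.05074467 -0.1408611  -0.71138137] 12.25
```

View pics/scene12.png

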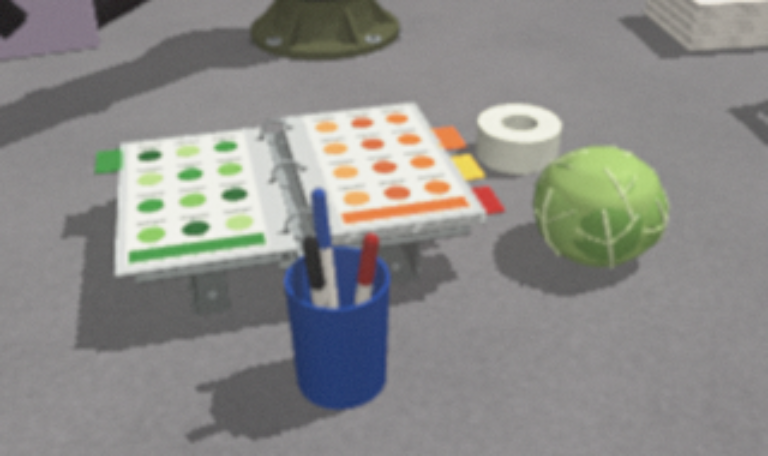

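View pics/top12.png

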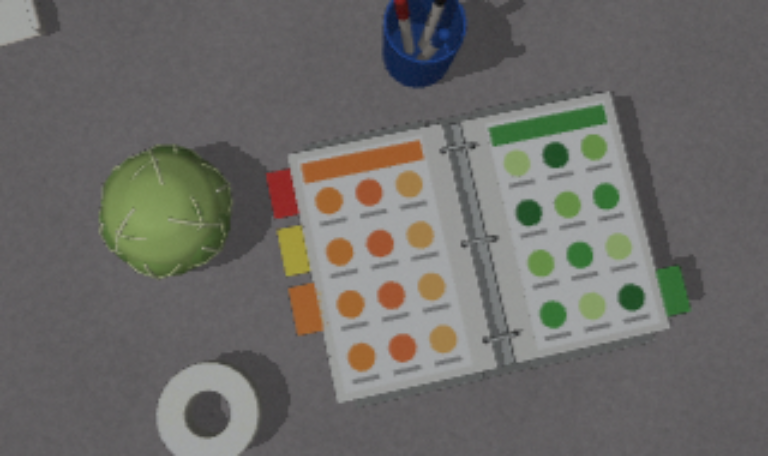

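All leaves lie flat: orange tab height is 71 mm and yellow 67.6 mm on the left, green 64 mm on the right, red 63 mm. The bystanders have not moved and the arm is clear, so I hand it in.

```bash
python3 -c "
from rig import sign_off
print(sign_off())"
```

```text
the job is handed in; nothing more can be done
None
```

The price book now lies open at the green leaf. I turned the yellow leaf over the rings, then the orange one on top of it. Each was pushed up from under its tab with the closed fingertips and released just past upright to sink flat by itself.

- **Leaves:** in the last images the left-hand tabs sit at 71 mm (orange), 67.6 mm (yellow) and 63 mm (red). Green is on the right at 64 mm. All agree with flat piles to about 2 mm.
- **Bystanders:** the cabbage and label roll measured unchanged to within 1 mm. The pen cup's depth reading differed by up to 4 mm at one edge pixel, but the pictures show it in the same place.
- **Forces and time:** the wrist force readings stayed within about 4 N. I handed in at about 12 s of the 66 s, with the arm clear of everything.
- **Joint limit:** early in the approach, in free air, joint 6 briefly read 2.05 rad, right at its limit. I backed off at once, and I saw no sign that it went past.

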